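Shut the padlocks on the cross-slide

ROBOT

A 6-joint arm with a two-finger parallel gripper is mounted at the origin on a cart in front of the work surface, level with it; the furniture and walls round the work are solid. World frame = base frame: x ahead of the robot, y to its left, z up, the work surface at z = 0. Lengths are in m, angles in rad, forces in N, time in s.
With the tool pointing down it reaches from about 0.35 to 0.85 m from the base axis. Payload 8.1 kg.
Tool frame: the origin (TCP) lies at the very end of the fingers, on their centre line; the grasp point (between the pads) lies 19 mm behind it; z points along the fingers, y is the line along which they close (so a half turn about z gives the same grasp; the last joint's range is limited). The gripper opens to 93 mm and grips with 3 to 60 N. Pads are 15 mm wide; open, the fingers measure 128 mm over their backs; the gripper's body (75 mm by 188 mm) begins 65 mm behind the grasp point.
Start: joints at [1.093, 0.13, 1.488, -0, 1.523, -0.085], TCP at [0.23, 0.554, 0.219] pointing down, gripper open.
Joint ranges: [-2.96, 2.96], [-0.89, 2.26], [0.02, 2.5], [-1.34, 4.48], [0, 2.73], [-2.66, 2.66]. Speed limits (rad/s): [2.39, 2.39, 2.79, 3.14, 3.14, 3.14].

INTERFACE

Orientations are given as a rotation vector (axis times angle).
In Python, from plant import robot gives the robot as it stands.
- The arm moves only by the tool play_rows, never from a script. Its argument "deltas" is one flat list of numbers, 5 for each row, row after row: the shift along the tool's x, y, z in mm, then the turn about the tool's z in degrees, then the finger opening in mm, from 0 to 93. A call has 1 to 10 rows; each row shifts and turns the commanded pose from where the row before left it, along the tool's axes as they then stand; what a row does not reach is not made up. A row lasts 1/12 s, in which the tool goes at most 41.7 mm and 7.16 degrees, less where a joint would pass 70% of its speed; a pose out of reach is approached as far as the arm can. A call with a gripper value outside its range is refused whole. The fingers move at their own pace and stop on an object; "newtons" is the grip in N (left out, the last holds). Time passes only in rows, so rows that do not move let the fingers close. It gives the time, the measured TCP pose, the force, the opening and the grip force at its end, in the units of the state.
- robot.read_state(): the state, without advancing time (a new reading comes with each control period).
- robot.read_camera(name): name is "scene" or "top" or "wrist"; returns a dict with "pixels" (480x640x3 uint8, blue, green, red), "mtx" (3x3 intrinsics, pixels), "eye" and "rotation" of the camera in the world. Camera axes: x right, y up, looking along -z (the intrinsics and any distortion apply to the point x, -y, -z); pixel columns grow to the right and rows downward; lengths in m; the calibration is good to about 2 mm. A picture is of the moment at which its call begins. There is no depth.
- robot.close_job(): hands the job in; it is judged then, once.
The state is a dict: "t": time; "q": joint angles; "dq": joint speeds; "joint_torque": joint torques, N m; "tool_pos": TCP position; "orientation": TCP orientation; "force": force on the tool from outside, world axes, zero at the start; "wrist_torque": the same for the moment, N m; "opening": finger opening in m; "gripper_force": force on a finger pad.
Only numpy, scipy, OpenCV 4.12 (cv2) and the standard library are available. Lean on these libraries where they do the work, as an engineer would, in place of code of your own. Each camera call takes 0.05 s, during which the arm holds its last target. There are 200 camera calls.

TASK

Shut every open padlock on the bench (two or three): stand each in a pocket of the cross-slide carrier, move the carrier by its black knob until the cross mark behind that pocket is right under the brass pointer, and only there, where the fixture can bear the load, press the shackle straight down until it clicks and stays down. Then stand all the padlocks upright on the floor of the grey tray, and leave the carrier parked with its ring mark under the pointer.

Things in the scene. Friction and masses are not known exactly. Their poses are not given: they have to be found in the camera images.
- pointer (a point): tip of the fixed brass pointer of the cross-slide fixture: a thin low rod from a post at the back of the fixture, about 3 mm above the carrier plate. Its frame has the fixture's axes: x to the back of the fixture (the way from carrier knob to pointer post), y to the left, z up. The fixture is bolted down, turned up to about 0.1 rad from the robot's axes
- station (a point): the pressing station: the fixed spot 60 mm in front (-x of the fixture) of the pointer tip, at the height of the carrier plate's top (28 mm above the bench). A pocket lies exactly here when its mark is under the pointer
- knob_top (a point): top centre of the upright black knob at the carrier's front, 24 mm diameter, 34 mm tall, on a thin stem; top 122 mm above the bench; 55 mm in front of the line of the two outer pockets. The carrier (plate 185 x 240 mm) is moved by it in the fixture's x (43 mm of travel) and y (170 mm) without turning, with about 3.5 N of friction each way, and stays where it is left
- park_mark (a point): the park mark on the carrier plate: a ring 16 mm across with a dot in it, behind and between the middle and the left pocket; this point is its centre
- pocket_1 (a point): floor centre of the right (-y) pocket of the carrier (28 mm above the bench; the carrier plate's axes are the fixture's). Inside 44 mm (x) by 66 mm (y), with a 10 mm high rim 5 mm thick; a padlock stands in it with its width along y
- mark_1 (a point): centre of the engraved cross mark (16 mm) of the right (-y) pocket, on the carrier plate 60 mm behind that pocket's centre
- pocket_2 (a point): floor centre of the middle pocket of the carrier (28 mm above the bench; the carrier plate's axes are the fixture's). Inside 44 mm (x) by 66 mm (y), with a 10 mm high rim 5 mm thick; a padlock stands in it with its width along y; this pocket lies 30 mm farther back than the outer two
- mark_2 (a point): centre of the engraved cross mark (16 mm) of the middle pocket, on the carrier plate 60 mm behind that pocket's centre
- pocket_3 (a point): floor centre of the left (+y) pocket of the carrier (28 mm above the bench; the carrier plate's axes are the fixture's). Inside 44 mm (x) by 66 mm (y), with a 10 mm high rim 5 mm thick; a padlock stands in it with its width along y
- mark_3 (a point): centre of the engraved cross mark (16 mm) of the left (+y) pocket, on the carrier plate 60 mm behind that pocket's centre
- lock_1: brass padlock standing upright, 0.37 kg; may be absent. Origin at the centre of its underside; body 38 mm thick (x), 60 mm wide (y), 56 mm tall (z)
- crown_1 (a point): middle of the top of that padlock's steel shackle, a U of 10 mm round bar in the padlock's y-z plane, legs 38 mm apart, straight for 16 mm at its top; 108 mm above the underside when open, about 94.5 mm when shut. The padlock can be lifted by the shackle, pinched across its x
- shackle_1 (a joint): how far that shackle is pressed in (m): 0 open, 0.017 at its stop. A spring holds it up (4.5 N, rising to 9.5 N at the stop) and a pawl adds a few N on the way; the pawl clicks at about 0.0148, and the shackle then rests at about 0.0135. Pressed less, it springs up again. Once shut it stays shut (there is no key)
- lock_2: brass padlock standing upright, 0.37 kg; may be absent. Origin at the centre of its underside; body 38 mm thick (x), 60 mm wide (y), 56 mm tall (z)
- crown_2 (a point): middle of the top of that padlock's steel shackle, a U of 10 mm round bar in the padlock's y-z plane, legs 38 mm apart, straight for 16 mm at its top; 108 mm above the underside when open, about 94.5 mm when shut. The padlock can be lifted by the shackle, pinched across its x
- shackle_2 (a joint): how far that shackle is pressed in (m): 0 open, 0.017 at its stop. A spring holds it up (4.5 N, rising to 9.5 N at the stop) and a pawl adds a few N on the way; the pawl clicks at about 0.0148, and the shackle then rests at about 0.0135. Pressed less, it springs up again. Once shut it stays shut (there is no key)
- lock_3: brass padlock standing upright, 0.37 kg; may be absent. Origin at the centre of its underside; body 38 mm thick (x), 60 mm wide (y), 56 mm tall (z)
- crown_3 (a point): middle of the top of that padlock's steel shackle, a U of 10 mm round bar in the padlock's y-z plane, legs 38 mm apart, straight for 16 mm at its top; 108 mm above the underside when open, about 94.5 mm when shut. The padlock can be lifted by the shackle, pinched across its x
- shackle_3 (a joint): how far that shackle is pressed in (m): 0 open, 0.017 at its stop. A spring holds it up (4.5 N, rising to 9.5 N at the stop) and a pawl adds a few N on the way; the pawl clicks at about 0.0148, and the shackle then rests at about 0.0135. Pressed less, it springs up again. Once shut it stays shut (there is no key)
- tray: low grey open tray for shut padlocks, fixed, outside 220 mm (x) by 120 mm (y), walls 4 mm thick and 25 mm high, floor 4 mm thick. Origin at the centre of its underside. Three padlocks stand in it side by side along x, 65 mm apart, with their width along y
Not all that is in view belongs to the job. What is shaped like the lock_1 but turquoise is not meant.

How it is judged:
On the way:
1. every padlock on the bench has been clicked shut (value of joint each of shackle_1, shackle_2, shackle_3 above 0.012 m), for 0.2 s.
At the end, for the whole second after the job is handed in: every padlock that was there is shut (shackle in by more than 12 mm) and stands upright (within 0.1 rad), at rest, on the floor of the tray; the centre of the park mark is within 4 mm of the pointer tip, seen from above (all of step 1 and horizontal distance between park_mark and pointer below 0.004 m and x of lock_1 in the frame of tray between -0.106 and 0.106 m and y of lock_1 in the frame of tray between -0.056 and 0.056 m and z of each of lock_1, lock_2, lock_3 in the frame of tray below 0.01 m and angle between each of lock_1, lock_2, lock_3's own z axis and vertical below 0.1 rad and linear speed of each of lock_1, lock_2, lock_3 below 0.02 m/s and x of lock_2 in the frame of tray between -0.106 and 0.106 m and y of lock_2 in the frame of tray between -0.056 and 0.056 m and x of lock_3 in the frame of tray between -0.106 and 0.106 m and y of lock_3 in the frame of tray between -0.056 and 0.056 m); the robot touches nothing.
It fails at once if the shackle of padlock 1 is pressed in while its padlock is more than 10 mm from the pressing station (value of joint shackle_1 between 0.007 and 0.011 m and horizontal distance between lock_1 and station above 0.01 m).
It fails at once if the shackle of padlock 2 is pressed in while its padlock is more than 10 mm from the pressing station (value of joint shackle_2 between 0.007 and 0.011 m and horizontal distance between lock_2 and station above 0.01 m).
It fails at once if the shackle of padlock 3 is pressed in while its padlock is more than 10 mm from the pressing station (value of joint shackle_3 between 0.007 and 0.011 m and horizontal distance between lock_3 and station above 0.01 m).
Of lock_1, lock_2, lock_3 only 2 to 3 are there at a start; the rules pass over those that are not, and their reading is None.
At some moment in a run one of lock_1, lock_2, lock_3 may be knocked a few centimetres aside while the robot is not near it.
It also fails if it takes over 210 s, if anything falls off the work surface, if the arm or the gripper's body presses on something with over 40 N, if the wrist force passes 120 N, or if a joint passes its speed limit or range.

## Working session

There is one attempt and no reset: what is moved stays moved. The work goes in short steps, Python scripts to look and compute and a tool call to move; the robot and the scene stay as the last step left them, time stands still between calls to the robot, and variables do not carry over. Pictures are saved under pics/ and viewed, at most 14 in all, crops included, and the job is handed in when it is done.

Besides the shell and the picture viewer there is one more tool, called after ">>>" by a JSON object that holds its "method" and its "body", one argument or row to a line. play_rows: Moves the arm, as the interface text tells. Its arguments: {"type":"object","properties":{"deltas":{"type":"array"},"newtons":{"type":"number"}},"required":["deltas"]}

```bash
ls; mkdir -p pics; python3 - <<'E'
from plant import robot
import cv2,numpy as np
s=robot.read_state();print(s['t'],s['tool_pos'],s['orientation'],s['opening'],s['force'])
for n in ("scene","top"):
    c=robot.read_camera(n);cv2.imwrite(f"pics/{n}0.png",c["pixels"]);print(n,c["mtx"],c["eye"],c["rotation"],[k for k in c])
    np.savez(f"{n}0.npz",**{k:v for k,v in c.items()})
E
```

```text
pics
0.0 [0.22934941 0.55382    0.2176057 ] [-6.12839180e-01 -3.08073353e+00  2.73142861e-03] 0.09332184615446142 [ 0.15064275 -0.28943117  0.17484831]
scene [[509.14519214   0.         333.96462212]
 [  0.         509.14519214 233.77946732]
 [  0.           0.           1.        ]] [0.12698452 0.58191856 0.99833589] [ 0.28140194 -0.85948462 -2.3683728 ] ['pixels', 'mtx', 'eye', 'rotation']
top [[593.04093771   0.         312.08785332]
 [  0.         593.04093771 239.20428154]
 [  0.           0.           1.        ]] [ 0.41868201 -0.01729486  1.35190606] [ 0.08584828 -0.0729128  -1.56451819] ['pixels', 'mtx', 'eye', 'rotation']
```

View pics/top0.png

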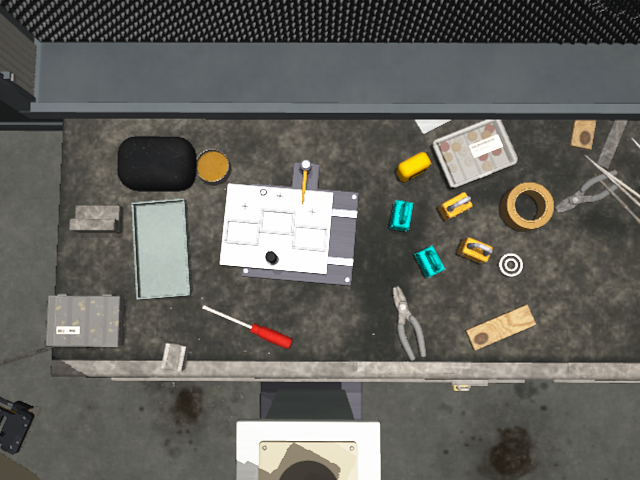

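View pics/scene0.png

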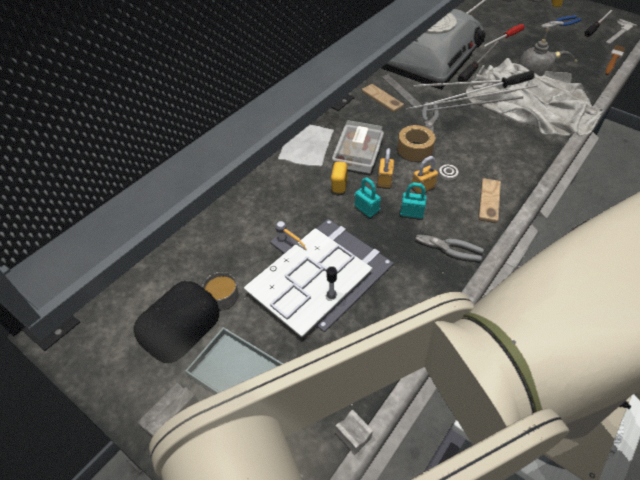

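```bash
cat > h.py <<'E'
import cv2,numpy as np
from scipy.spatial.transform import Rotation as R
def ray(c,p,z):
    m=np.array(c["mtx"]);d=np.linalg.inv(m)@[p[0],p[1],1.];d=R.from_rotvec(c["rotation"]).as_matrix()@(d*[1,-1,-1])
    e=np.array(c["eye"]);return (e+d*(z-e[2])/d[2])[:2]
def proj(c,P):
    q=R.from_rotvec(c["rotation"]).as_matrix().T@(np.array(P)-c["eye"])*[1,-1,-1];q=np.array(c["mtx"])@q;return q[:2]/q[2]
def tri(c1,p1,c2,p2):
    A=np.zeros((3,3));b=np.zeros(3)
    for c,p in((c1,p1),(c2,p2)):
        e=np.array(c["eye"]);d=R.from_rotvec(c["rotation"]).as_matrix()@(np.linalg.inv(np.array(c["mtx"]))@[p[0],p[1],1.]*[1,-1,-1]);d/=np.linalg.norm(d)
        M=np.eye(3)-np.outer(d,d);A+=M;b+=M@e
    return np.linalg.solve(A,b)
E
python3 - <<'E'
from h import *
t=np.load("top0.npz");s=np.load("scene0.npz")
a=t["pixels"][130:300,215:365];b=t["pixels"][130:300,385:515]
cv2.imwrite("pics/topc.png",cv2.resize(np.hstack([a,b]),None,fx=2.8,fy=2.8,interpolation=cv2.INTER_CUBIC))
cv2.imwrite("pics/scenec.png",cv2.resize(s["pixels"][130:230,310:470],None,fx=5,fy=5,interpolation=cv2.INTER_CUBIC))
E
```

```text
(no output)
```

View pics/topc.png

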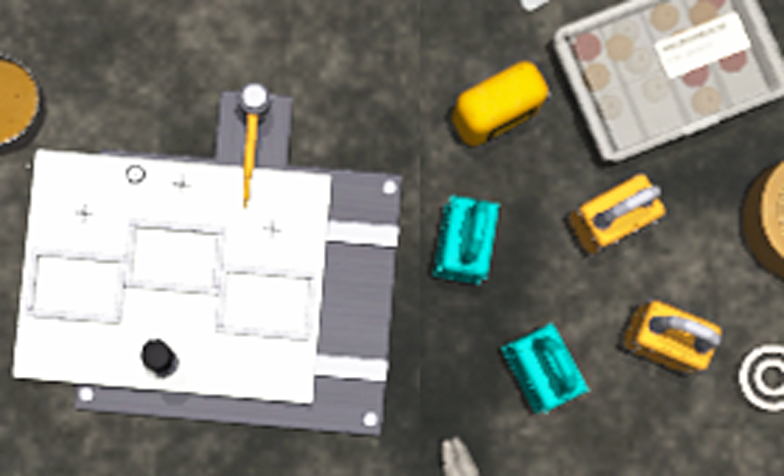

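View pics/scenec.png

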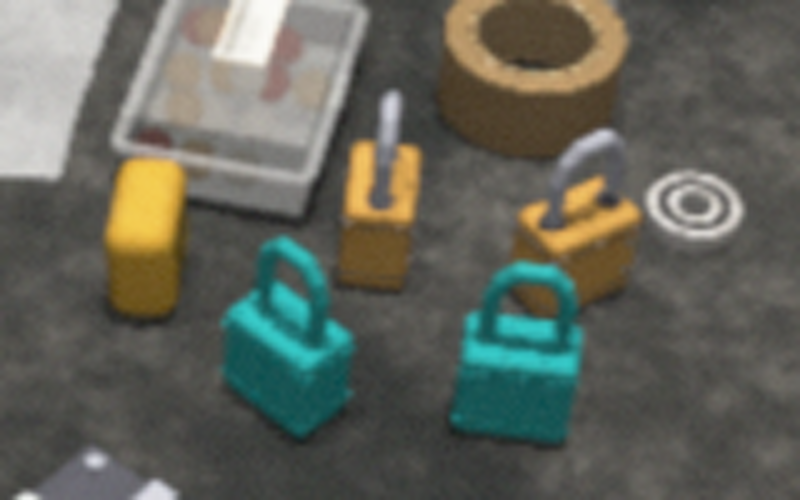

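```bash
cat > seg.py <<'E'
from h import *
def blobs(img,lo,hi,amin=30):
    m=cv2.inRange(cv2.cvtColor(img,cv2.COLOR_BGR2HSV),lo,hi);n,l,s,c=cv2.connectedComponentsWithStats(m)
    return [(i,s[i],c[i],l==i) for i in range(1,n) if s[i][4]>=amin]
E
python3 - <<'E'
from seg import *
t=np.load("top0.npz");s=np.load("scene0.npz")
o=lambda c,p,z:np.round(ray(c,p,z),4)
for n,c in(("top",t),("scene",s)):
    for b in blobs(c["pixels"],(8,120,90),(28,255,255)): print(n,b[1],b[2].round(1))
# plate details from top, dark specks on white plate
img=t["pixels"];g=cv2.cvtColor(img,cv2.COLOR_BGR2GRAY)
for nm,(x,y) in dict(m3=(245,206),m2=(279.6,195.4),m1=(311.8,211.8),ring=(263.6,192.1)).items():
    x,y=int(round(x)),int(round(y));w=g[y-6:y+7,x-6:x+7].astype(float);d=np.clip(np.median(w)-8-w,0,None)
    yy,xx=np.mgrid[y-6:y+7,x-6:x+7];p=(np.sum(xx*d)/d.sum(),np.sum(yy*d)/d.sum());print(nm,np.round(p,2),o(t,p,.028))
h=cv2.cvtColor(img,cv2.COLOR_BGR2HSV);m=cv2.inRange(h[160:215,290:320],(10,120,80),(25,255,255));ys,xs=np.nonzero(m);k=ys>=ys.max()-1
print("tip",xs[k].mean()+290,ys.max()+160,o(t,(xs[k].mean()+290,ys.max()+160.5),.033))
k=g[245:270,260:285]<50;ys,xs=np.nonzero(k);print("knob",xs.min()+260,xs.max()+260,ys.min()+245,ys.max()+245,o(t,(271.5,257.5),.12))
# tray by corner pixels is later
E
```

```text
top [197 151  31  30 747] [212.  165.7]
top [397 152  34  30 593] [412.9 165.5]
top [302 171   5  33 101] [303.7 184.3]
top [506 182  48  47 971] [529.7 204.9]
top [439 192  34  28 399] [454.8 205.8]
top [458 237  35  26 415] [473.8 250.3]
scene [554   0   8   6  45] [557.4   2.5]
scene [606  54  13  19 101] [611.4  63.2]
scene [378 158  16  29 305] [385.3 172.8]
scene [331 162  16  31 409] [338.6 176.3]
scene [413 166  25  24 295] [426.1 176.9]
scene [283 229  21  17  63] [292.3 235.3]
scene [205 276  30  23 481] [220.1 286.7]
m3 [244.53 205.71] [0.6284 0.147 ]
m2 [279.12 195.35] [0.6524 0.0691]
m1 [311.86 211.34] [ 0.6162 -0.0052]
ring [263.99 190.3 ] [0.6638 0.1035]
tip 302.0 203 [0.6331 0.017 ]
knob 266 276 252 262 [0.505  0.0775]
```

>>> {"method": "play_rows", "body": {
  "deltas": [0,0,-3,7.1,93,0,0,-3,7.1,93,0,0,-3,7.1,93,0,0,-3,7.1,93,0,0,-3,7.1,93,0,0,-3,7.1,93,0,0,-3,7.1,93,0,0,-3,7.1,93,0,0,-3,7.1,93,0,0,-3,7.1,93],
  "newtons": 30
}}

```text
t: 0.93
tool_pos: [0.2295, 0.5541, 0.2482]
orientation: [2.295, 2.145, -0.002]
force: [-0.1, 0.0, 0.7]
opening: 0.0931
gripper_force: 0.0
```

>>> {"method": "play_rows", "body": {
  "deltas": [0,0,0,1.1,93,-28,19.5,0,0,93,-28,19.5,0,0,93,-28,19.5,0,0,93,-28,19.5,0,0,93,-28,19.5,0,0,93,-28,19.5,0,0,93,-28,19.5,0,0,93,-28,19.5,0,0,93]
}}

```text
t: 1.68
tool_pos: [0.3674, 0.3169, 0.2482]
orientation: [-2.305, -2.135, 0.001]
force: [0.8, -0.6, 0.0]
opening: 0.0927
gripper_force: 0.0
```

>>> {"method": "play_rows", "body": {
  "deltas": [-28,19.5,0,0,93,-28,19.5,0,0,93,-28,19.5,0,0,93,-28,19.5,0,0,93,-28,19.5,0,0,93,-28,19.5,0,0,93,-28,19.5,0,0,93,-28,19.5,0,0,93,0,0,0,0,93,0,0,0,0,93]
}}

```text
t: 2.52
tool_pos: [0.5049, 0.0812, 0.2479]
orientation: [-2.309, -2.129, 0.002]
force: [-1.0, -0.2, -0.1]
opening: 0.0931
gripper_force: 0.0
```

```bash
cat >> h.py <<'E'
def phi(s): 
    y=R.from_rotvec(s["orientation"]).as_matrix()[:,1];return np.degrees(np.arctan2(y[1],y[0]))
def todo(s,xyz,ph=None):
    """remaining turn (deg) and shift (mm) in tool axes after that turn"""
    f=phi(s);ph=f if ph is None else ph;a=np.radians(ph);d=(np.array(xyz)-s["tool_pos"])*1e3
    return "turn %.1f shift %.1f %.1f %.1f"%((f-ph+180)%360-180,-np.sin(a)*d[0]+np.cos(a)*d[1],np.cos(a)*d[0]+np.sin(a)*d[1],-d[2])
E
python3 - <<'E'
from h import *
from plant import robot
s=robot.read_state();print(s['t'],s['tool_pos'],phi(s),s['force'],s['q'][5])
c=robot.read_camera("wrist");np.savez("w1.npz",**c);cv2.imwrite("pics/w1.png",c["pixels"]);print(c["eye"],c["rotation"],c["mtx"])
for P in([.505,.0775,.12],[.6331,.017,.033]):print(proj(c,P))
E
```

```text
2.5167 [0.50486774 0.08117568 0.24790578] -4.636980300971314 [-1.00425084 -0.24042825 -0.08337388] 0.14005288345799363
[0.5105453  0.15873127 0.41376741] [-0.28016768  0.01266535 -0.08041323] [[333.91641989   0.         314.30521865]
 [  0.         333.91641989 241.61562262]
 [  0.           0.           1.        ]]
[315.8806722  238.26883941]
[425.70060777 258.96359024]
```

View pics/w1.png

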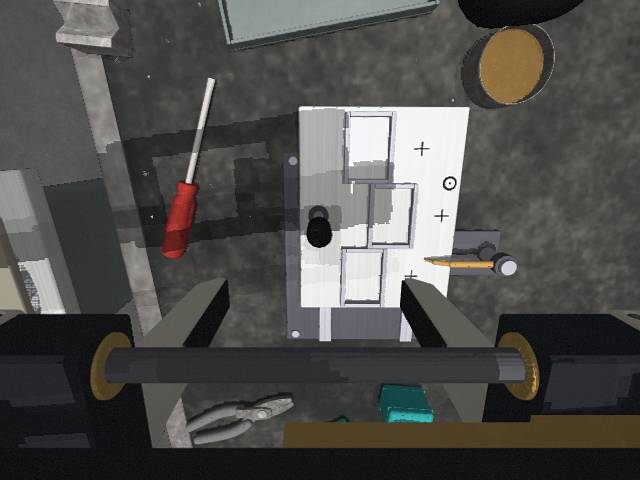

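```bash
python3 - <<'E'
from seg import *
from plant import robot
t=np.load("top0.npz");w=np.load("w1.npz");s=robot.read_state()
g=cv2.cvtColor(w["pixels"],cv2.COLOR_BGR2GRAY)
def spec(x,y,r,th):
    q=g[y-r:y+r+1,x-r:x+r+1].astype(float);d=np.clip(np.median(q)-th-q,0,None);yy,xx=np.mgrid[y-r:y+r+1,x-r:x+r+1];return np.array([np.sum(xx*d),np.sum(yy*d)])/d.sum()
P={n:spec(*a,8,40) for n,a in dict(m3=(422,149),m2=(441,216),m1=(411,276),ring=(450,183)).items()}
for n,p in P.items():print(n,p.round(1),ray(w,p,.028).round(4))
k=(g[205:255,295:345]<30).astype(np.uint8);ys,xs=np.nonzero(k);print("knob",xs.min()+295,xs.max()+295,ys.min()+205,ys.max()+205)
h=cv2.cvtColor(w["pixels"],cv2.COLOR_BGR2HSV);ys,xs=np.nonzero(cv2.inRange(h[245:280,410:500],(8,120,80),(30,255,255)));print("tip",xs.min()+410,ys[xs<=xs.min()+1].mean()+245,ray(w,(xs.min()+409.5,ys[xs<=xs.min()+1].mean()+245),.032))
print("knob",ray(w,(319,233.5),.122),ray(t,(271,257),.122),tri(w,(319,233.5),t,(271,257)))
E
```

```text
m3 [421.3 148.2] [0.6284 0.1462]
m2 [440.9 215.3] [0.652  0.0681]
m1 [410.1 280.4] [ 0.6157 -0.0116]
ring [449.  182.9] [0.6603 0.1053]
knob 307 331 217 247
tip 425 259.5 [0.63198457 0.01605728]
knob [0.50820141 0.08227964] [0.50591285 0.0784239 ] [0.50744419 0.07922805 0.10973493]
```

>>> {"method": "play_rows", "body": {
  "deltas": [-1,2.2,30,0,93,0,0,30,0,93,0,0,30,0,70,0,0,30,0,60,0,0,22,0,60,0,0,10,0,60,0,0,0,0,40,0,0,0,0,20,0,0,0,0,15,0,0,0,0,15],
  "newtons": 25
}}

```text
t: 3.4
tool_pos: [0.5083, 0.0819, 0.0989]
orientation: [2.307, 2.13, 0.004]
force: [0.7, 0.6, 0.6]
opening: 0.0441
gripper_force: 0.0
```

>>> {"method": "play_rows", "body": {
  "deltas": [0,0,0,0,15,0,0,0,0,15,0,0,0,0,15]
}}

```text
t: 3.65
tool_pos: [0.5077, 0.0815, 0.0976]
orientation: [2.308, 2.129, 0.003]
force: [3.7, -0.7, 0.4]
opening: 0.0244
gripper_force: 1.9
```

>>> {"method": "play_rows", "body": {
  "deltas": [0,0,0,0,15,0,0,0,0,15,5,3,0,0,15,5,3,0,0,15,5,3,0,0,15,5,3,0,0,15,2.5,2.7,0,0,15,0,0,0,0,15,0,0,0,0,15]
}}

```text
t: 4.4
tool_pos: [0.5239, 0.103, 0.0975]
orientation: [2.308, 2.13, 0.001]
force: [-1.1, 0.2, 6.3]
opening: 0.0232
gripper_force: 25.0
```

```bash
cat > mark.py <<'E'
from seg import *
from plant import robot
import sys
n=sys.argv[1]
s=robot.read_state();print(s['t'],s['tool_pos'],s['force'],s['opening'])
c=robot.read_camera("wrist");np.savez(n+".npz",**c);cv2.imwrite(f"pics/{n}.png",c["pixels"])
tip=np.array([.6325,.0165])
print("exp tip",proj(c,[*tip,.032]),"below",proj(c,[*tip,.028]))
E
python3 mark.py w2
```

```text
4.4 [0.52389583 0.10299182 0.09754595] [-1.08042381  0.16078597  6.33368122] 0.023152533088333517
exp tip [460.22361567 348.73919262] below [458.13502716 345.83884699]
```

View pics/w2.png

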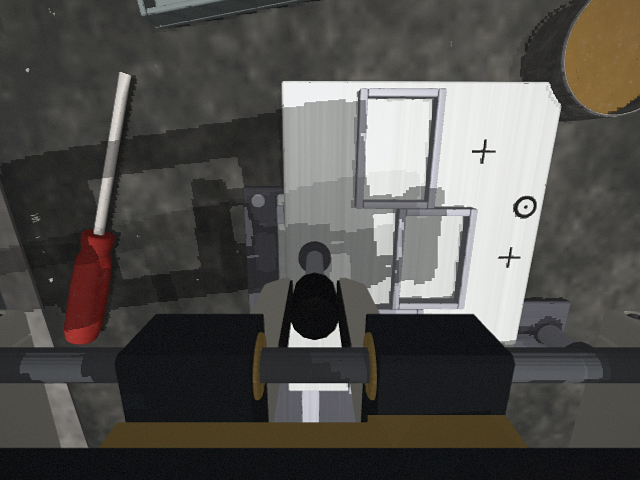

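```bash
cat >> seg.py <<'E'
def spec(g,x,y,r=11,th=60):
    q=g[y-r:y+r+1,x-r:x+r+1].astype(float);d=np.clip(np.median(q)-th-q,0,None);yy,xx=np.mgrid[y-r:y+r+1,x-r:x+r+1];return np.array([np.sum(xx*d),np.sum(yy*d)])/d.sum()
E
python3 - <<'E'
from seg import *
c=np.load("w2.npz");g=cv2.cvtColor(c["pixels"],cv2.COLOR_BGR2GRAY)
for n,a in dict(m3=(483,151),m2=(509,257),ring=(525,207)).items():
    p=spec(g,*a);print(n,p.round(1),ray(c,p,.028).round(4))
E
```

```text
m3 [482.6 151.1] [0.6433 0.1677]
m2 [508.6 257.1] [0.6671 0.0894]
ring [524.1 206.4] [0.675  0.1269]
```

>>> {"method": "play_rows", "body": {
  "deltas": [0,0,0,0,40,0,0,0,0,50,0,0,-15,0,60,0,0,-40,0,60,0,0,-40,0,60,0,0,-40,0,60,0,0,0,0,60]
}}

```text
t: 5.03
tool_pos: [0.527, 0.1032, 0.2409]
orientation: [2.303, 2.125, 0.016]
force: [0.7, 0.1, 1.9]
opening: 0.0595
gripper_force: 0.0
```

```bash
cat > look.py <<'E'
from seg import *
from plant import robot
import sys
n=sys.argv[1];s=robot.read_state();print(s['t'],s['tool_pos'],phi(s),s['force'])
t=robot.read_camera("top");np.savez(n+".npz",**t);h=cv2.cvtColor(t["pixels"],cv2.COLOR_BGR2HSV)
for i,st,ce,m in blobs(t["pixels"],(8,120,90),(28,255,255),150):
    if not(430<ce[0]<500 and st[4]<600 and ce[1]>175): continue
    x0,y0=st[0]-6,st[1]-8;sub=h[y0:y0+st[3]+16,x0:x0+st[2]+14]
    sh=cv2.inRange(sub,(0,0,95),(179,70,255));nn,l,ss,cc=cv2.connectedComponentsWithStats(sh);j=1+np.argmax(ss[1:,4])
    ys,xs=np.nonzero(l==j);pts=np.c_[xs+x0,ys+y0].astype(np.float32)
    r=cv2.minAreaRect(cv2.findContours(m.astype(np.uint8),0,2)[0][0])
    hull=cv2.convexHull(np.vstack([np.argwhere(m)[:,::-1].astype(np.float32),pts]))
    print("lock px",ce.round(1),"rect",np.round(r[0],1),np.round(r[1],1),round(r[2],1),"shackle",ss[j],cc[j]+[x0,y0])
    print(" body@.05",ray(t,r[0],.05).round(4)," shackle@.1",ray(t,cc[j]+[x0,y0],.1).round(4))
    u=cv2.fitLine(pts,cv2.DIST_L2,0,.01,.01).ravel();e=[ray(t,u[2:]+k*u[:2],.1) for k in(-10,10)];d=e[1]-e[0];print(" width dir deg",np.degrees(np.arctan2(d[1],d[0])))
    box=cv2.boxPoints(r);
    for k in(0,1):
        d=ray(t,box[k+1],.05)-ray(t,box[k],.05);print("  edge",np.degrees(np.arctan2(d[1],d[0])).round(1),np.linalg.norm(d).round(4))
E
python3 look.py t2
```

```text
5.0333 [0.52695204 0.10317754 0.24092164] -4.607167721316466 [0.66845008 0.126547   1.9280951 ]
lock px [454.6 205.8] rect [454.8 205.7] [17.6 31.9] 60.9 shackle [ 23  25  25  19 277] [469.66425993 220.6534296 ]
 body@.05 [ 0.6268 -0.322 ]  shackle@.1 [ 0.5868 -0.3411]
 width dir deg -74.25851797680393
  edge -60.7 0.0714
  edge -152.2 0.0389
lock px [473.4 250.4] rect [474.9 249.9] [31.6 20.5] 22.6 shackle [ 17   0  32  18 309] [487.5210356  234.94498382]
 body@.05 [ 0.5288 -0.3641]  shackle@.1 [ 0.5564 -0.3782]
 width dir deg -103.05973608513666
  edge -23.4 0.0456
  edge -112.8 0.0688
```

>>> {"method": "play_rows", "body": {
  "deltas": [-37,6,-1,0,60,-37,6,0,0,60,-37,6,0,0,60,-37,6,0,0,60,-37,6,0,0,60,-37,6,0,0,60,-37,6,0,0,60,-37,6,0,0,60,-37,6,0,0,60,-37,6,0,0,60]
}}

```text
t: 5.92
tool_pos: [0.5523, -0.2723, 0.2304]
orientation: [-2.307, -2.128, 0.001]
force: [0.2, 0.7, -0.2]
opening: 0.06
gripper_force: 0.0
```

>>> {"method": "play_rows", "body": {
  "deltas": [-37,6,0,0,60,-37,6,0,0,60,-37,6,0,0,60,-37,6,0,0,60,0,0,0,0,60,0,0,0,0,60]
}}

```text
t: 6.42
tool_pos: [0.5638, -0.4217, 0.2286]
orientation: [-2.308, -2.123, 0.001]
force: [-0.2, 1.0, 0.3]
opening: 0.06
gripper_force: 0.0
```

```bash
python3 - <<'E'
from seg import *
from plant import robot
s=robot.read_state();print(s['t'],s['tool_pos'],phi(s))
c=robot.read_camera("wrist");np.savez("w3.npz",**c);cv2.imwrite("pics/w3.png",c["pixels"])
t=robot.read_camera("top");np.savez("t3.npz",**t);b=cv2.resize(t["pixels"][170:290,215:335],(480,480),interpolation=cv2.INTER_CUBIC)
cv2.imwrite("pics/t3c.png",b)
for i,st,ce,m in blobs(c["pixels"],(8,120,90),(28,255,255),300): print(st,ce)
E
```

```text
6.4167 [ 0.56377914 -0.42165574  0.22864318] -4.77991569184168
[ 425    0   82   69 2733] [471.98426637  25.57848518]
[ 344   86   61   72 1654] [368.93833132 124.24546554]
[ 254  142   50   65 1455] [280.27835052 173.10790378]
[168 333  27  67 846] [177.8108747  366.31205674]
[435 333  27  67 863] [450.86558517 366.07184241]
[  196   415   427    33 10918] [416.69353361 432.98855102]
```

View pics/w3.png

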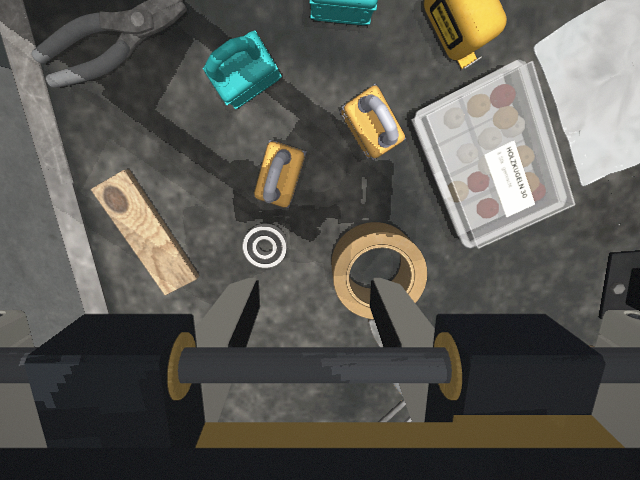

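View pics/t3c.png

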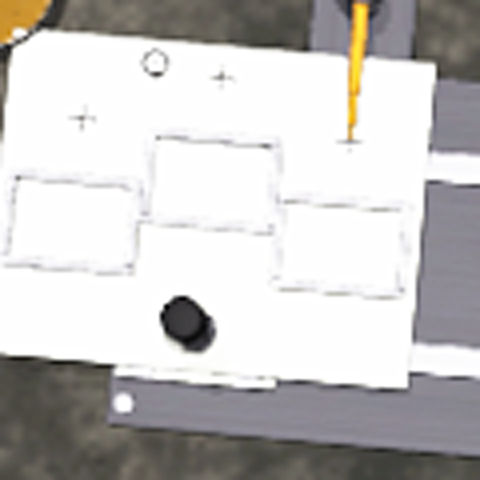

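```bash
cat > lock.py <<'E'
from seg import *
def locks(c,rois):
    h=cv2.cvtColor(c["pixels"],cv2.COLOR_BGR2HSV);out=[]
    for x0,y0,x1,y1 in rois:
        sub=h[y0:y1,x0:x1];br=cv2.inRange(sub,(8,110,60),(28,255,255))
        hull=np.zeros_like(br);cn=max(cv2.findContours(br,0,2)[0],key=cv2.contourArea);r=cv2.minAreaRect(cn)
        cv2.fillConvexPoly(hull,cv2.convexHull(cn),255);hull=cv2.dilate(hull,np.ones((5,5)))
        sh=cv2.inRange(sub,(0,0,90),(179,60,255))&hull
        n,l,s,cc=cv2.connectedComponentsWithStats(sh);j=1+np.argmax(s[1:,4]);ys,xs=np.nonzero(l==j)
        px=np.c_[xs+x0,ys+y0]
        A=np.array([ray(c,p,.103) for p in px]);B=np.array([ray(c,p,.085) for p in px])
        u=cv2.fitLine(A.astype(np.float32),cv2.DIST_L2,0,.0001,.0001).ravel()[:2];u=u*np.sign(u[1]);nrm=np.array([u[1],-u[0]])
        a=B@u;ac=(a.max()+a.min())/2;a2=A@u;m=abs(a2-(a2.max()+a2.min())/2)<.006;b=A[m]@nrm
        cen=ac*u+nrm*(b.max()+b.min())/2
        bx=cv2.boxPoints(r)+[x0,y0];w=[ray(c,p,.056) for p in bx];e=[w[1]-w[0],w[2]-w[1]]
        print("n",len(xs),"centre",cen.round(4),"phi(x axis)",np.degrees(np.arctan2(nrm[1],nrm[0])).round(1),"len",round(np.ptp(a),4),"wid",round(np.ptp(b),4),"bodyrect",np.mean(w,0).round(4),[(np.degrees(np.arctan2(k[1],k[0])).round(1),np.linalg.norm(k).round(3)) for k in e])
        out.append((cen,nrm))
    return out
E
python3 - <<'E'
from lock import *
from plant import robot
s=robot.read_state()
for cen,n in locks(np.load("w3.npz"),[(335,78,412,166),(248,136,312,214)]): print(todo(s,[*cen,.22],np.degrees(np.arctan2(n[1],n[0]))))
E
```

```text
n 841 centre [ 0.6283 -0.326 ] phi(x axis) 29.4 len 0.0484 wid 0.0101 bodyrect [ 0.6258 -0.3278] [(np.float64(24.3), np.float64(0.042)), (np.float64(-60.0), np.float64(0.059))]
n 616 centre [ 0.5302 -0.3681] phi(x axis) -24.6 len 0.0487 wid 0.0099 bodyrect [ 0.5309 -0.3682] [(np.float64(65.4), np.float64(0.06)), (np.float64(-21.4), np.float64(0.038))]
turn -34.0 shift 50.2 101.1 10.8
turn 20.0 shift 32.2 -52.9 10.8
```

>>> {"method": "play_rows", "body": {
  "deltas": [0,0,0,6.5,50,0,0,0,6.5,50,0,0,0,6.3,50,16,-26.5,0,0,45,16,-26.5,0,0,45,0,0,30,0,40,0,0,30,0,40,0,0,30,0,40,0,0,0,0,40,0,0,0,0,40]
}}

```text
t: 7.35
tool_pos: [0.5289, -0.3671, 0.1412]
orientation: [-2.628, -1.713, 0.002]
force: [-0.6, 0.5, 1.0]
opening: 0.0402
gripper_force: 0.0
```

```bash
python3 - <<'E'
from lock import *
from plant import robot
s=robot.read_state();print(s['t'],s['tool_pos'],phi(s),s['force'])
print(todo(s,[.5302,-.368,.084],-24))
c=robot.read_camera("wrist");np.savez("w4.npz",**c);cv2.imwrite("pics/w4.png",c["pixels"])
print(proj(c,[.5302,-.368,.108]))
E
```

```text
7.35 [ 0.5288944  -0.36707312  0.14115729] -23.812880329740665 [-0.63214289  0.47825853  1.01734628]
turn 0.2 shift -0.3 1.6 57.2
[318.67241294 272.55553689]
```

>>> {"method": "play_rows", "body": {
  "deltas": [0,1.5,25,0,40,0,0,22,0,40,0,0,10,0,40,0,0,0,0,40,0,0,0,0,20,0,0,0,0,5,0,0,0,0,5,0,0,0,0,5,0,0,0,0,5,0,0,0,0,5],
  "newtons": 35
}}

```text
t: 8.23
tool_pos: [0.5316, -0.3704, 0.0866]
orientation: [2.632, 1.713, 0.001]
force: [-0.8, 0.1, 3.5]
opening: 0.0089
gripper_force: 35.0
```

>>> {"method": "play_rows", "body": {
  "deltas": [0,0,0,0,5,0,0,0,0,5,0,0,0,0,5]
}}

```text
t: 8.48
tool_pos: [0.5315, -0.3704, 0.0862]
orientation: [2.633, 1.713, 0.0]
force: [-0.2, 0.1, 4.8]
opening: 0.0092
gripper_force: 35.0
```

>>> {"method": "play_rows", "body": {
  "deltas": [0,0,-8,0,5,0,0,-16,0,5,0,0,-20,0,5,0,0,-25,0,5,0,0,-25,0,5,0,0,-25,0,5,0,0,-25,0,5,0,0,-15,-5,5,0,0,0,-5,5,0,0,0,-5,5]
}}

```text
t: 9.32
tool_pos: [0.5316, -0.3704, 0.246]
orientation: [2.382, 2.046, 0.0]
force: [-0.2, 0.2, -4.0]
opening: 0.009
gripper_force: 35.0
```

>>> {"method": "play_rows", "body": {
  "deltas": [10,0,0,-4.4,5,25,0,0,0,5,32,0,0,0,5,35,0,0,0,5,35,2,0,0,5,35,2,0,0,5,35,2,0,0,5,35,2,0,0,5,35,1,0,0,5,35,0,0,0,5]
}}

```text
t: 10.15
tool_pos: [0.5648, -0.0581, 0.2439]
orientation: [-2.306, -2.131, 0.002]
force: [0.7, -0.6, -2.3]
opening: 0.0092
gripper_force: 35.0
```

>>> {"method": "play_rows", "body": {
  "deltas": [32,0,0,0,5,25,0,0,0,5,16,0,0,0,5,8,0,0,0,5,0,0,0,0,5,0,0,0,0,5,0,0,0,0,5]
}}

```text
t: 10.73
tool_pos: [0.5717, 0.0197, 0.2443]
orientation: [-2.308, -2.131, 0.001]
force: [0.4, -0.3, -3.1]
opening: 0.0086
gripper_force: 35.0
```

```bash
python3 - <<'E'
from lock import *
from plant import robot
s=robot.read_state();print(s['t'],s['tool_pos'],phi(s),s['force'],s['opening'])
print(todo(s,[.572,.021,.15],-4.6))
c=robot.read_camera("wrist");np.savez("w5.npz",**c);cv2.imwrite("pics/w5.png",c["pixels"])
E
```

```text
10.7333 [0.57167557 0.01965455 0.24431404] -4.559285165346307 [ 0.38960629 -0.31086129 -3.14585956] 0.008558098675334773
turn 0.0 shift 1.4 0.2 94.3
```

View pics/w5.png

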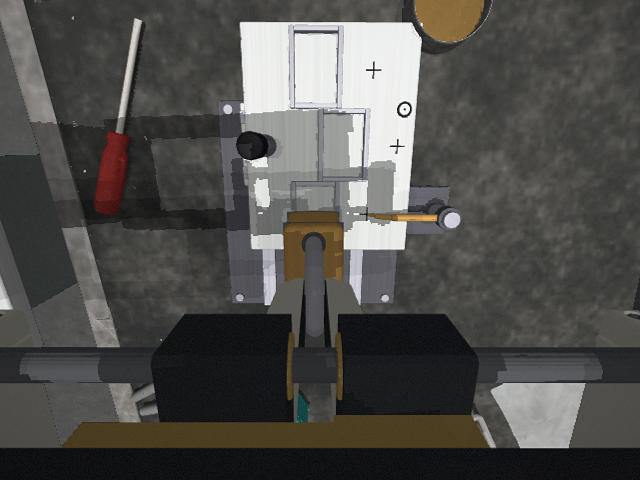

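>>> {"method": "play_rows", "body": {
  "deltas": [0,0.3,20,0,5,0,0,30,0,5,0,0,30,0,5,0,0,20,0,5,0,0,10,0,5,0,0,6,0,5,0,0,0,0,5,0,0,0,0,5]
}}

```text
t: 11.45
tool_pos: [0.573, 0.0203, 0.1299]
orientation: [2.307, 2.131, 0.002]
force: [0.3, -0.7, -2.8]
opening: 0.0088
gripper_force: 35.0
```

>>> {"method": "play_rows", "body": {
  "deltas": [0,0,4,0,5,0,0,4,0,5,0,0,3,0,5,0,0,2,0,5,0,0,0,0,5,0,0,0,0,5]
}}

```text
t: 11.95
tool_pos: [0.572, 0.0209, 0.1155]
orientation: [-2.307, -2.132, 0.0]
force: [-0.3, 0.3, -3.1]
opening: 0.0087
gripper_force: 35.0
```

>>> {"method": "play_rows", "body": {
  "deltas": [0,0,1.5,0,5,0,0,1,0,5,0,0,0,0,5,0,0,0,0,5]
}}

```text
t: 12.28
tool_pos: [0.5728, 0.0207, 0.1141]
orientation: [2.306, 2.132, 0.001]
force: [-1.1, -0.7, 4.4]
opening: 0.0086
gripper_force: 35.0
```

>>> {"method": "play_rows", "body": {
  "deltas": [0,0,0,0,5,0,0,0,0,5,0,0,3,0,5,0,0,3,0,5,0,0,3,0,5,0,0,3,0,5,0,0,2,0,5,0,0,2,0,5,0,0,0,0,5],
  "newtons": 55
}}

```text
t: 13.03
tool_pos: [0.5726, 0.0207, 0.0978]
orientation: [2.306, 2.132, 0.001]
force: [-2.0, -0.5, 8.2]
opening: 0.009
gripper_force: 55.0
```

>>> {"method": "play_rows", "body": {
  "deltas": [0,0,1,0,5,0,0,1,0,5,0,0,1,0,5,0,0,0,0,5,0,0,0,0,5]
}}

```text
t: 13.45
tool_pos: [0.5745, 0.0205, 0.0973]
orientation: [2.304, 2.13, 0.006]
force: [-3.6, -1.5, 16.6]
opening: 0.0088
gripper_force: 55.0
```

>>> {"method": "play_rows", "body": {
  "deltas": [0,0,-3,0,5,0,0,-3,0,5,0,0,-3,0,5,0,0,-3,0,5,0,0,0,0,5,0,0,0,0,5]
}}

```text
t: 13.95
tool_pos: [0.5719, 0.0208, 0.1056]
orientation: [-2.307, -2.132, 0.001]
force: [0.8, -0.6, -3.2]
opening: 0.0085
gripper_force: 55.0
```

```bash
python3 - <<'E'
from seg import *
from plant import robot
t=np.load("t3.npz");h=cv2.cvtColor(t["pixels"],cv2.COLOR_BGR2HSV);print(h[250,160],h[240,150])
m=cv2.inRange(h,(75,15,90),(110,60,200));m[:, :125]=0;m[:,200:]=0;m[:190]=0;m[310:]=0
m=cv2.morphologyEx(m,cv2.MORPH_OPEN,np.ones((3,3)));cn=max(cv2.findContours(m,0,2)[0],key=cv2.contourArea);r=cv2.minAreaRect(cn);print(r,cv2.contourArea(cn))
b=cv2.boxPoints(r);w=np.array([ray(t,p,.025) for p in b]);print(w.round(3),w.mean(0))
for k in(0,1):
    d=w[k+1]-w[k];print(np.degrees(np.arctan2(d[1],d[0])),np.linalg.norm(d))
s=robot.read_state();print(todo(s,[*w.mean(0),.22]))
E
```

```text
[ 73  15 208] [ 70  15 210]Traceback (most recent call last):
  File "<stdin>", line 5, in <module>
ValueError: max() iterable argument is empty
```

```bash
python3 - <<'E'
from seg import *
from plant import robot
for c,nm in((np.load("t3.npz"),"t3"),(np.load("top0.npz"),"top0")):
    t=c;h=cv2.cvtColor(t["pixels"],cv2.COLOR_BGR2HSV);print(h[250,160])
    m=cv2.inRange(h,(60,8,100),(110,60,235));m[:, :125]=0;m[:,200:]=0;m[:190]=0;m[310:]=0
    m=cv2.morphologyEx(m,cv2.MORPH_OPEN,np.ones((3,3)));cn=max(cv2.findContours(m,0,2)[0],key=cv2.contourArea);r=cv2.minAreaRect(cn);print(r,cv2.contourArea(cn))
    b=cv2.boxPoints(r);w=np.array([ray(t,p,.025) for p in b]);print(w.round(3),w.mean(0))
    for k in(0,1):
        d=w[k+1]-w[k];print(np.degrees(np.arctan2(d[1],d[0])),np.linalg.norm(d))
E
```

```text
[ 73  15 208]
((160.50001525878906, 249.0), (97.2333755493164, 52.92814636230469), 86.5526123046875) 4541.5
[[0.636 0.405]
 [0.644 0.285]
 [0.425 0.266]
 [0.417 0.384]] [0.53058601 0.3350362 ]
-86.29129752670654 0.12014369728780028
-175.0434679861022 0.21991677138152912
[ 73  15 199]
((160.52517700195312, 250.1651611328125), (94.88648986816406, 52.872684478759766), 86.53176879882812) 4521.5
[[0.631 0.405]
 [0.639 0.285]
 [0.425 0.266]
 [0.417 0.384]] [0.52791246 0.33489391]
-86.26974623425563 0.1199680937165579
-175.02201010965138 0.21452467650041895
```

>>> {"method": "play_rows", "body": {
  "deltas": [0,0,-10,0,5,0,0,-20,0,5,0,0,-25,0,5,0,0,-25,0,5,0,0,-20,0,5,0,0,-10,-4.5,5,0,0,-5,-4.6,5,10,1,0,0,5,22,2,0,0,5,30,3,0,0,5],
  "newtons": 35
}}

```text
t: 14.78
tool_pos: [0.5727, 0.0827, 0.2206]
orientation: [-2.137, -2.302, 0.002]
force: [0.4, 0.9, -3.8]
opening: 0.0088
gripper_force: 35.0
```

>>> {"method": "play_rows", "body": {
  "deltas": [35,3,0,0,5,35,3,0,0,5,35,3,0,0,5,35,3,0,0,5,35,3,0,0,5,32,3,0,0,5,26,2,0,0,5,16,2,0,0,5,6,0.5,0,0,5,0,0,0,0,5]
}}

```text
t: 15.62
tool_pos: [0.5739, 0.3407, 0.2199]
orientation: [-2.129, -2.308, 0.003]
force: [0.2, -0.1, -3.3]
opening: 0.0088
gripper_force: 35.0
```

>>> {"method": "play_rows", "body": {
  "deltas": [0,0,20,0,5,0,0,30,0,5,0,0,30,0,5,0,0,25,0,5,0,0,15,0,5,0,0,10,0,5,0,0,0,0,5,0,0,0,0,5]
}}

```text
t: 16.28
tool_pos: [0.5753, 0.3382, 0.0913]
orientation: [-2.132, -2.307, 0.001]
force: [-0.6, 0.0, -2.6]
opening: 0.0089
gripper_force: 35.0
```

>>> {"method": "play_rows", "body": {
  "deltas": [0,0,5,0,5,0,0,4,0,5,0,0,3,0,5,0,0,2,0,5,0,0,0,0,5,0,0,0,0,5]
}}

```text
t: 16.78
tool_pos: [0.5753, 0.3392, 0.0775]
orientation: [2.13, 2.309, 0.001]
force: [-0.9, -0.6, -1.6]
opening: 0.009
gripper_force: 35.0
```

>>> {"method": "play_rows", "body": {
  "deltas": [0,0,2,0,5,0,0,0,0,5,0,0,0,0,20,0,0,0,0,35,0,0,-10,0,40,0,0,-30,0,40,0,0,-40,0,40,0,0,-40,-5,40,0,0,-33,-7,40,0,0,0,-7,40]
}}

```text
t: 17.62
tool_pos: [0.5788, 0.3409, 0.2396]
orientation: [1.709, 2.627, 0.02]
force: [0.7, 0.6, 2.4]
opening: 0.0398
gripper_force: 0.0
```

>>> {"method": "play_rows", "body": {
  "deltas": [0,0,0,-6,40,-33,-15.5,0,0,40,-33,-15.5,0,0,40,-33,-15.5,0,0,40,-33,-15.5,0,0,40,-33,-15.5,0,0,40,-33,-15.5,0,0,40,-33,-15.5,0,0,40,-33,-15.5,0,0,40,-33,-15.5,0,0,40]
}}

```text
t: 18.45
tool_pos: [0.6006, 0.0102, 0.2292]
orientation: [1.58, 2.714, 0.001]
force: [1.0, -0.1, 0.6]
opening: 0.0403
gripper_force: 0.0
```

>>> {"method": "play_rows", "body": {
  "deltas": [-33,-15.5,0,0,40,-33,-15.5,0,0,40,-33,-15.5,0,0,40,-33,-15.5,0,0,40,-33,-15.5,0,0,40,-33,-15.5,0,0,40,-33,-15.5,0,0,40,-33,-15.5,0,0,40,-33,-15.5,0,0,40,-33,-15.5,0,0,40]
}}

```text
t: 19.28
tool_pos: [0.6287, -0.3534, 0.2291]
orientation: [1.58, 2.714, 0.0]
force: [0.4, 0.5, 0.9]
opening: 0.04
gripper_force: 0.0
```

>>> {"method": "play_rows", "body": {
  "deltas": [-33,-15.5,0,0,40,0,0,0,0,40,0,0,0,0,40]
}}

```text
t: 19.53
tool_pos: [0.6308, -0.3901, 0.2273]
orientation: [-1.584, -2.712, -0.0]
force: [-0.2, 1.5, -0.1]
opening: 0.0397
gripper_force: 0.0
```

```bash
python3 - <<'E'
from lock import *
from plant import robot
s=robot.read_state();print(s['t'],s['tool_pos'],phi(s))
c=robot.read_camera("wrist");np.savez("w6.npz",**c)
t=robot.read_camera("top");np.savez("t6.npz",**t)
for i,st,ce,m in blobs(c["pixels"],(8,120,90),(28,255,255),300): print(st,ce)
print("exp",proj(c,[.6283,-.326,.1]))
a=cv2.resize(t["pixels"][180:310,120:250],(400,400),interpolation=2);b=cv2.resize(c["pixels"][0:320,160:480],(400,400))
cv2.imwrite("pics/m6.png",np.hstack([a,b]))
E
```

```text
19.5333 [ 0.63078626 -0.39007474  0.22733568] 29.418996879505112
[ 435   90   63   83 3570] [468.76358543 129.94201681]
[ 324  137   41   62 1499] [342.17278185 166.50633756]
[215 333  19  67 643] [221.75894246 366.17729393]
[396 333  19  67 651] [407.15053763 366.2734255 ]
[  144   415   426    33 10990] [367.18353048 433.05095541]
exp [348.70000451 171.02533013]
```

View pics/m6.png

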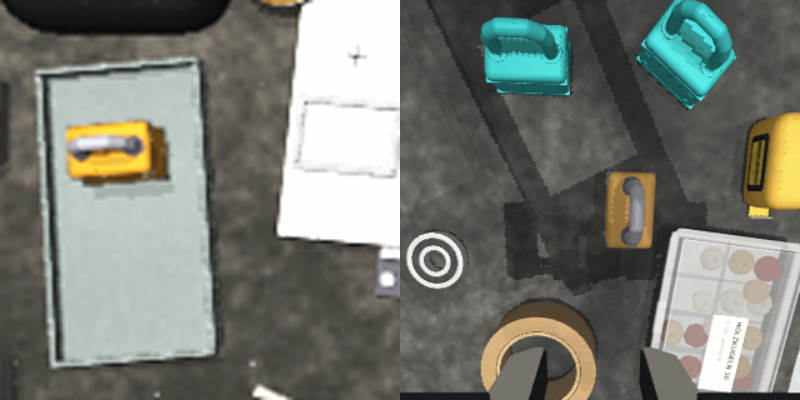

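```bash
python3 - <<'E'
from lock import *
from plant import robot
s=robot.read_state()
for cen,n in locks(np.load("w6.npz"),[(312,128,376,208)]): print(todo(s,[*cen,.084],np.degrees(np.arctan2(n[1],n[0]))))
print(todo(s,[.6283,-.326,.084],29.4))
E
```

```text
n 605 centre [ 0.6288 -0.3265] phi(x axis) 29.1 len 0.0462 wid 0.0094 bodyrect [ 0.6281 -0.3269] [(np.float64(117.8), np.float64(0.059)), (np.float64(27.5), np.float64(0.038))]
turn 0.5 shift 54.7 27.0 144.5
turn 0.2 shift 55.2 27.2 144.5
```

>>> {"method": "play_rows", "body": {
  "deltas": [27.5,13.5,0,0.4,40,27.5,13.5,0,0,40,0,0,30,0,40,0,0,30,0,40,0,0,30,0,40,0,0,30,0,40,0,0,15,0,40,0,0,9,0,40,0,0,0,0,40,0,0,0,0,40]
}}

```text
t: 20.47
tool_pos: [0.6288, -0.3266, 0.0857]
orientation: [1.588, 2.709, -0.0]
force: [0.5, -0.8, 0.6]
opening: 0.0399
gripper_force: 0.0
```

>>> {"method": "play_rows", "body": {
  "deltas": [0,0,0,0,20,0,0,0,0,5,0,0,0,0,5,0,0,0,0,5,0,0,0,0,5,0,0,0,0,5,0,0,0,0,5,0,0,0,0,5],
  "newtons": 35
}}

```text
t: 21.13
tool_pos: [0.6285, -0.3269, 0.0847]
orientation: [1.589, 2.709, 0.0]
force: [0.9, 1.2, 3.2]
opening: 0.009
gripper_force: 35.0
```

>>> {"method": "play_rows", "body": {
  "deltas": [0,0,-8,0,5,0,0,-16,0,5,0,0,-24,0,5,0,0,-28,0,5,0,0,-28,0,5,0,0,-28,6.7,5,0,0,-18,6.7,5,0,0,-10,6.7,5,0,0,0,6.7,5,0,0,0,6.8,5]
}}

```text
t: 21.97
tool_pos: [0.628, -0.3268, 0.245]
orientation: [2.311, 2.127, -0.0]
force: [-0.9, 0.2, -5.2]
opening: 0.0088
gripper_force: 35.0
```

>>> {"method": "play_rows", "body": {
  "deltas": [12,-3,0,0,5,25,-6,0,0,5,35,-8.5,0,0,5,35,-8.5,0,0,5,35,-8.5,0,0,5,35,-8.5,0,0,5,35,-8.5,0,0,5,35,-8.5,0,0,5,35,-8.5,0,0,5,30,-8.5,0,0,5]
}}

```text
t: 22.8
tool_pos: [0.5739, -0.0075, 0.2434]
orientation: [-2.303, -2.134, 0.002]
force: [0.3, 0.1, -4.0]
opening: 0.0091
gripper_force: 35.0
```

>>> {"method": "play_rows", "body": {
  "deltas": [20,-5,0,0,5,10,-2,0,0,5,0,0,0,0,5,0,0,0,0,5,0,0,0,0,5,0,0,0,0,5]
}}

```text
t: 23.3
tool_pos: [0.5708, 0.0192, 0.2439]
orientation: [2.307, 2.132, -0.001]
force: [0.7, 0.2, -3.7]
opening: 0.0092
gripper_force: 35.0
```

```bash
python3 - <<'E'
from lock import *
from plant import robot
s=robot.read_state();print(s['t'],s['tool_pos'],phi(s),s['force'],s['opening'])
print(todo(s,[.572,.0207,.13],-4.6))
c=robot.read_camera("wrist");np.savez("w7.npz",**c);g=cv2.cvtColor(c["pixels"],cv2.COLOR_BGR2GRAY)
p=proj(c,[.667,.0892,.028]).round().astype(int);q=spec(g,*p,r=9,th=50);print("m2",p,q,ray(c,q,.028))
E
```

```text
23.3 [0.57075267 0.01915044 0.24391554] -4.501653867241239 [ 0.74905647  0.19015596 -3.67602175] 0.009168610684068894
turn 0.1 shift 1.6 1.1 113.9
m2 [397 146] [400.0663873 145.8403176] [0.6698661  0.08883166]
```

```bash
python3 - <<'E'
from lock import *
for f in("w5","w7"):
    c=np.load(f+".npz");g=cv2.cvtColor(c["pixels"],cv2.COLOR_BGR2GRAY)
    for n,P in dict(m3=(.6433,.1677),m2=(.667,.0892),ring=(.675,.1269)).items():
        p=proj(c,[*P,.028]).round().astype(int);w=g[p[1]-8:p[1]+9,p[0]-8:p[0]+9]
        q=spec(g,*p,r=8,th=70);print(f,n,q.round(1),ray(c,q,.028).round(4))
E
```

```text
w5 m3 [372.7  69.5] [0.6433 0.1677]
w5 m2 [396.4 145.7] [0.6669 0.0896]
w5 ring [403.7 109.3] [0.6751 0.1266]
w7 m3 [376.5  68.9] [0.6462 0.1675]
w7 m2 [399.8 145.9] [0.6696 0.0888]
w7 ring [406.3 108.8] [0.6768 0.1264]
```

>>> {"method": "play_rows", "body": {
  "deltas": [1,2.5,20,0,5,0,0,30,0,5,0,0,30,0,5,0,0,20,0,5,0,0,10,0,5,0,0,6,0,5,0,0,0,0,5,0,0,0,0,5]
}}

```text
t: 24.02
tool_pos: [0.5741, 0.0211, 0.1295]
orientation: [2.305, 2.133, 0.002]
force: [-0.3, 0.0, -3.3]
opening: 0.0092
gripper_force: 35.0
```

>>> {"method": "play_rows", "body": {
  "deltas": [0,0,4,0,5,0,0,4,0,5,0,0,4,0,5,0,0,0,0,5,0,0,0,0,5]
}}

```text
t: 24.43
tool_pos: [0.573, 0.0216, 0.1159]
orientation: [-2.305, -2.134, 0.001]
force: [0.2, 0.1, -5.4]
opening: 0.0087
gripper_force: 35.0
```

>>> {"method": "play_rows", "body": {
  "deltas": [0,0,1.5,0,5,0,0,1.5,0,5,0,0,0,0,5,0,0,0,0,5],
  "newtons": 55
}}

```text
t: 24.77
tool_pos: [0.5731, 0.0215, 0.113]
orientation: [-2.305, -2.134, 0.0]
force: [0.3, 0.3, -4.5]
opening: 0.0083
gripper_force: 55.0
```

>>> {"method": "play_rows", "body": {
  "deltas": [0,0,1,0,5,0,0,1,0,5,0,0,0,0,5,0,0,0,0,5]
}}

```text
t: 25.1
tool_pos: [0.5739, 0.0216, 0.1122]
orientation: [2.304, 2.134, 0.002]
force: [-1.6, 2.2, 4.0]
opening: 0.0088
gripper_force: 55.0
```

>>> {"method": "play_rows", "body": {
  "deltas": [0,0,3,0,5,0,0,3,0,5,0,0,3,0,5,0,0,3,0,5,0,0,2,0,5,0,0,2,0,5,0,0,1,0,5,0,0,0,0,5]
}}

```text
t: 25.77
tool_pos: [0.5741, 0.0216, 0.0956]
orientation: [2.304, 2.134, 0.003]
force: [-3.2, 1.7, 8.9]
opening: 0.0088
gripper_force: 55.0
```

>>> {"method": "play_rows", "body": {
  "deltas": [0,0,1,0,5,0,0,0,0,5,0,0,-4,0,5,0,0,-4,0,5,0,0,-3,0,5,0,0,0,0,5,0,0,0,0,5]
}}

```text
t: 26.35
tool_pos: [0.5727, 0.0214, 0.1034]
orientation: [-2.305, -2.134, 0.001]
force: [0.0, 0.2, -4.0]
opening: 0.0084
gripper_force: 55.0
```

>>> {"method": "play_rows", "body": {
  "deltas": [0,0,-10,0,5,0,0,-20,0,5,0,0,-25,0,5,0,0,-25,0,5,0,0,-20,0,5,0,0,-12,-4.5,5,0,0,-5,-4.6,5,10,-2,0,0,5,22,-4,0,0,5,30,-6,0,0,5],
  "newtons": 35
}}

```text
t: 27.18
tool_pos: [0.5557, 0.0818, 0.2205]
orientation: [-2.135, -2.304, 0.002]
force: [0.9, 1.2, -3.9]
opening: 0.0089
gripper_force: 35.0
```

>>> {"method": "play_rows", "body": {
  "deltas": [35,-7,0,0,5,35,-7,0,0,5,35,-7,0,0,5,35,-7,0,0,5,35,-7,0,0,5,32,-6.5,0,0,5,26,-5,0,0,5,16,-3,0,0,5,5,-1,0,0,5,0,0,0,0,5]
}}

```text
t: 28.02
tool_pos: [0.4835, 0.3326, 0.2202]
orientation: [-2.127, -2.311, 0.003]
force: [0.7, -0.2, -3.9]
opening: 0.0091
gripper_force: 35.0
```

>>> {"method": "play_rows", "body": {
  "deltas": [0,0,20,0,5,0,0,30,0,5,0,0,30,0,5,0,0,25,0,5,0,0,15,0,5,0,0,12,0,5,0,0,0,0,5,0,0,0,0,5]
}}

```text
t: 28.68
tool_pos: [0.485, 0.3305, 0.0889]
orientation: [-2.13, -2.309, 0.002]
force: [-0.7, -0.2, -3.7]
opening: 0.0088
gripper_force: 35.0
```

>>> {"method": "play_rows", "body": {
  "deltas": [0,0,5,0,5,0,0,4,0,5,0,0,3,0,5,0,0,2,0,5,0,0,0,0,5,0,0,0,0,5]
}}

```text
t: 29.18
tool_pos: [0.4853, 0.3315, 0.0756]
orientation: [2.128, 2.31, 0.001]
force: [1.6, 0.5, -3.3]
opening: 0.0087
gripper_force: 35.0
```

>>> {"method": "play_rows", "body": {
  "deltas": [0,0,1.5,0,5,0,0,0,0,5,0,0,0,0,5,0,0,0,0,20,0,0,0,0,35,0,0,-10,0,40,0,0,-30,0,40,0,0,-40,0,40,0,0,-40,4.5,40,0,0,-33,4.6,40]
}}

```text
t: 30.02
tool_pos: [0.4852, 0.3314, 0.2301]
orientation: [2.308, 2.13, 0.003]
force: [-0.1, 0.1, 0.8]
opening: 0.0396
gripper_force: 0.0
```

>>> {"method": "play_rows", "body": {
  "deltas": [-28,7.5,0,0,60,-28,7.5,0,0,60,-28,7.5,0,0,60,-28,7.5,0,0,60,-28,7.5,0,0,60,-28,7.5,0,0,60,-28,7.5,0,0,60,-28,7.5,0,0,60,0,0,0,0,60,0,0,0,0,60]
}}

```text
t: 30.85
tool_pos: [0.5278, 0.1021, 0.2271]
orientation: [2.308, 2.131, 0.0]
force: [1.0, 0.3, 0.4]
opening: 0.06
gripper_force: 0.0
```

```bash
python3 - <<'E'
from lock import *
from plant import robot
s=robot.read_state();print(s['t'],s['tool_pos'],phi(s))
c=robot.read_camera("wrist");np.savez("w8.npz",**c)
t=robot.read_camera("top");np.savez("t8.npz",**t)
g=cv2.cvtColor(c["pixels"],cv2.COLOR_BGR2GRAY)
for n,P in dict(m3=(.646,.1677),m2=(.67,.0892),ring=(.677,.1269)).items():
    p=proj(c,[*P,.028]).round().astype(int);q=spec(g,*p,r=8,th=50);print(n,p,q.round(1),ray(c,q,.028).round(4))
cv2.imwrite("pics/m8.png",np.hstack([cv2.resize(t["pixels"][180:310,120:250],(400,400),interpolation=2),cv2.resize(c["pixels"][50:370,230:550],(400,400))]))
print(proj(c,[.527,.103,.122]))
E
```

```text
30.85 [0.52781465 0.10205289 0.22713586] -4.575433970411328
m3 [422 148] [423.2 148.8] [0.6473 0.1671]
m2 [443 219] [443.9 219.4] [0.6712 0.089 ]
ring [450 185] [451.5 185.1] [0.6783 0.1266]
[314.19439045 240.33573382]
```

View pics/m8.png

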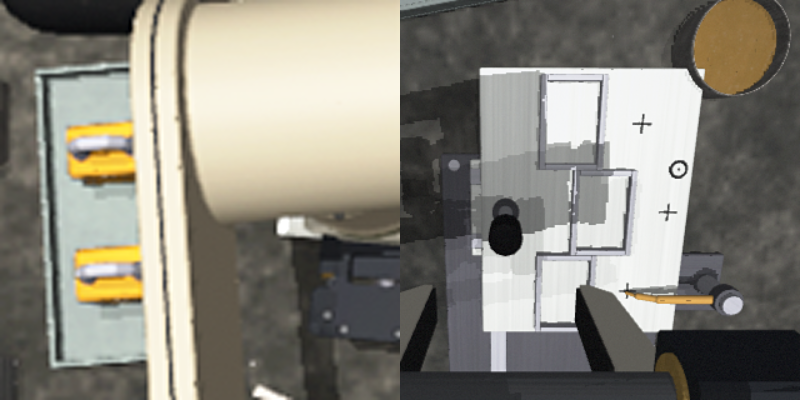

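>>> {"method": "play_rows", "body": {
  "deltas": [0.5,0,30,0,60,0,0,30,0,60,0,0,30,0,60,0,0,25,0,60,0,0,13,0,60,0,0,0,0,60,0,0,0,0,30,0,0,0,0,15,0,0,0,0,15,0,0,0,0,15],
  "newtons": 30
}}

```text
t: 31.78
tool_pos: [0.5291, 0.1041, 0.1007]
orientation: [2.304, 2.133, 0.004]
force: [-0.2, -0.4, 0.5]
opening: 0.0379
gripper_force: 0.0
```

>>> {"method": "play_rows", "body": {
  "deltas": [0,0,0,0,15,0,0,0,0,15,0,0,0,0,15,0,0,0,0,15,0,0,0,0,15,0,0,0,0,15]
}}

```text
t: 32.28
tool_pos: [0.5281, 0.1039, 0.0994]
orientation: [2.305, 2.134, 0.001]
force: [-2.1, -0.4, 6.0]
opening: 0.0235
gripper_force: 30.0
```

>>> {"method": "play_rows", "body": {
  "deltas": [-10,-3,0,0,15,-15,-5,0,0,15,-15,-5,0,0,15,-15,-5,0,0,15,-15,-5,0,0,15,-15,-5,0,0,15,-13,-4,0,0,15,-10,-3,0,0,15,-5.5,-2,0,0,15,0,0,0,0,15]
}}

```text
t: 33.12
tool_pos: [0.4825, -0.0078, 0.0994]
orientation: [2.305, 2.132, 0.0]
force: [1.1, -3.9, 5.7]
opening: 0.0235
gripper_force: 30.0
```

```bash
python3 - <<'E'
from lock import *
from plant import robot
s=robot.read_state();print(s['t'],s['tool_pos'],phi(s),s['force'],s['opening'])
c=robot.read_camera("wrist");np.savez("w9.npz",**c);cv2.imwrite("pics/w9.png",c["pixels"])
print(proj(c,[.6322,.0163,.028]))
E
```

```text
33.1167 [ 0.48252472 -0.0078042   0.09937521] -4.468439867008836 [ 1.09655817 -3.90553989  5.65325088] 0.023458625845130445
[520.5181684  206.27423099]
```

View pics/w9.png

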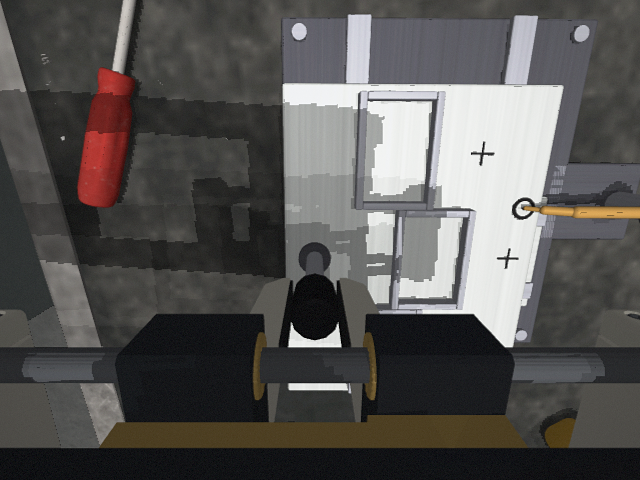

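```bash
python3 - <<'E'
from lock import *
c=np.load("w9.npz");im=c["pixels"];h=cv2.cvtColor(im,cv2.COLOR_BGR2HSV);g=cv2.cvtColor(im,cv2.COLOR_BGR2GRAY)
x0,y0=505,190;d=(g[y0:y0+36,x0:x0+34]<110).astype(np.uint8);ys,xs=np.nonzero(d[:, :24]);print("ring left",xs.min()+x0,"rows",ys.min()+y0,ys.max()+y0)
o=cv2.inRange(h[y0:y0+36,x0:x0+60],(8,110,80),(30,255,255));ys,xs=np.nonzero(o);tx=xs.min()+x0;ty=ys[xs<=xs.min()+1].mean()+y0;print("tip",tx,ty,ray(c,(tx-.5,ty),.032))
for n,a in dict(m3=(482,153),m2=(507,259)).items():
    p=spec(g,*a,r=10,th=60);print(n,p.round(1),ray(c,p,.028).round(4))
cv2.imwrite("pics/c9.png",cv2.resize(im[190:230,490:540],(750,600),interpolation=cv2.INTER_NEAREST))
print(ray(c,(523,208.5),.028))
E
```

```text
ring left 512 rows 198 219
tip 524 207.71428571428572 [0.63195816 0.01600127]
m3 [482.2 153.5] [0.6025 0.0554]
m2 [506.8 258.3] [ 0.6256 -0.0228]
[0.63413198 0.01452585]
```

View pics/c9.png

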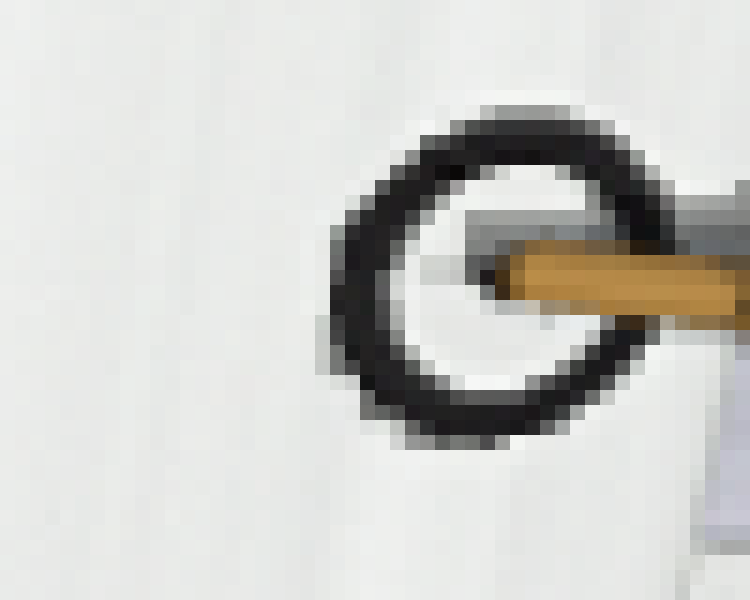

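>>> {"method": "play_rows", "body": {
  "deltas": [0.8,-0.9,0,0,15,0.8,-0.9,0,0,15,0,0,0,0,15,0,0,0,0,15,0,0,0,0,15]
}}

```text
t: 33.58
tool_pos: [0.4812, -0.0049, 0.0994]
orientation: [2.304, 2.133, 0.0]
force: [2.0, -4.2, 6.7]
opening: 0.0235
gripper_force: 30.0
```

>>> {"method": "play_rows", "body": {
  "deltas": [0,0,0,0,30,0,0,0,0,45,0,0,0,0,60,0,0,0,0,60,0,0,-20,0,60,0,0,-40,0,60,0,0,-40,0,60,0,0,-40,0,60,0,0,0,0,60,0,0,0,0,60]
}}

```text
t: 34.42
tool_pos: [0.4821, -0.0047, 0.2416]
orientation: [2.302, 2.132, 0.006]
force: [-0.2, -0.3, -0.8]
opening: 0.0596
gripper_force: 0.0
```

```bash
python3 - <<'E'
from lock import *
from plant import robot
s=robot.read_state();print(s['t'],s['tool_pos'],phi(s),s['force'],s['opening'])
c=robot.read_camera("wrist");np.savez("w10.npz",**c);g=cv2.cvtColor(c["pixels"],cv2.COLOR_BGR2GRAY)
t=robot.read_camera("top");np.savez("t10.npz",**t)
for n,P in dict(m3=(.6025,.0554),m2=(.6256,-.0228),ring=(.6322,.0155)).items():
    p=proj(c,[*P,.028]).round().astype(int)
    if n!="ring":q=spec(g,*p,r=8,th=60);print(n,p,q.round(1),ray(c,q,.028).round(4))
x,y=p
a=cv2.resize(c["pixels"][y-20:y+20,x-20:x+20],(400,400),interpolation=0)
b=cv2.resize(t["pixels"][175:305,120:250],(400,400),interpolation=2)
cv2.imwrite("pics/m10.png",np.hstack([a,b]));print(p, proj(c,[.6322,.0163,.028]),proj(c,[.6322,.0163,.0315]))
E
```

```text
34.4167 [ 0.48206106 -0.00474039  0.24160293] -4.3948247967456675 [-0.21015835 -0.30414091 -0.83193325] 0.05963119551459344
m3 [419 154] [417.6 151. ] [0.6011 0.0582]
m2 [438 221] [437.5 218.8] [ 0.6249 -0.0199]
[445 188] [444.83508279 187.03434101] [446.02420543 187.40752442]
```

View pics/m10.png

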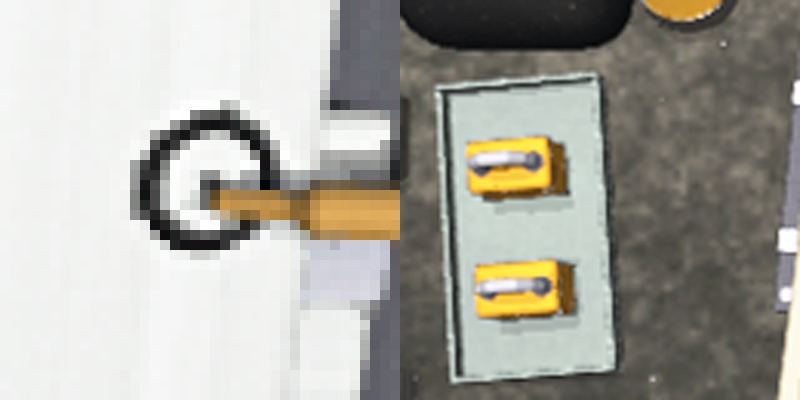

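```bash
python3 -c "
from plant import robot
print(robot.close_job())"
```

```text
the job is handed in; nothing more can be done
None
```

I shut both brass padlocks at the station and stood them upright in the tray, then parked the carrier with its ring mark about 2 mm from the pointer (limit 4 mm); the job is handed in, but no verdict came back.

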